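# Twist the nail cup home in the tilted feeder

### The job

Load the nail feeder on the cobbler's bench: take the square-topped steel nail cup, put its round spigot into the feeder's tilted throat, past the check flap, and twist it to and fro as you ease it down until its shoulder sits fully home on the throat's rim; then let go and draw clear. Do not ram it straight in: the feeder's head is sprung and must never be driven down to its stop. Do not knock over the bottle.

Things in the scene. Friction and masses are not known exactly. Their poses are not given: they have to be found in the camera images.
- cup_mid (a point): Loose steel nail cup, 94 mm tall, 110-220 g, upright on the bench, open end up: round spigot, shoulder disc, and above it the square open hopper, 46 x 46 mm outside, walls 3 mm, 44 to 94 mm above the foot, the part to grip. A plain round cup and a low square tin stand near it. This is its centre, on the axis 47 mm above the foot; z to the open end, x and y square to the hopper's sides.
- cup_shoulder (a point): Centre of the underside of the cup's shoulder, a round disc 68 mm across and 4 mm thick, 40 mm above the foot (7 mm below cup_mid). Below it is the solid round spigot, 40 mm long: 38 mm across at the foot, 43 mm at 3 mm up, 48 mm from 19 mm up. Axes as cup_mid.
- throat (a point): Centre of the mouth of the feeder's throat, in the plane of its rim, about 170 mm above the bench: a steel tube, 54 mm bore, 74 mm outside, 30 mm long, open below, on a green stand with a motor behind. z is its axis, outward and up, leaning 30 degrees from vertical to the stand's front (the robot's side). The cup is home when its shoulder's underside lies on this rim. The point moves with the sprung head.
- pads (a point): On the throat's axis, 12 mm below the rim, amid three sprung rubber pads 45 mm apart across. They grip the spigot from about 21 mm in, and then hold a cup so tightly that a straight push takes 20 to 32 N, more than the head's spring bears; while the cup is turning about the axis it slides down under a few newtons. Turning takes up to 0.9 N m. Axes as throat.
- head (a joint): How far the feeder's sprung head, with the throat, is pressed down along the throat's axis, in m: 0 at rest; it counts as driven to its stop beyond 0.008. It begins to yield at about 3 N, then 2 mm for each 4 N (8 mm at about 18 N), also when the cup bottoms out, and springs back when let go.
- flap (a joint): Check flap, a light sprung aluminium disc 45 mm across that closes the throat 24 mm below the rim, in rad: 0 shut, 1.5 hanging open downwards. The cup's foot pushes it open with 1 to 3 N; with the cup home it stands at about 1.3. It swings shut if the cup comes out.
- bottle: Bystander: upright amber bottle, 56 mm across, 150 mm tall, origin at the centre of its underside, z up.
There are look-alikes about, which are no part of the job. Leave any turquoise look-alike of the part that bears cup_mid alone.

How it is judged (in metres and radians):
On the way:
1. the cup's foot has pushed the check flap open from above, with the cup in line with the throat (value of joint flap above 0.3 rad and z of cup_mid in the frame of throat below 0.026 m and angle between the z axis of cup_mid and the z axis of throat, either way round below 0.15 rad), for 0.05 s.
At the end, for the whole second after the job is handed in: The cup sits home in the throat, open end up: shoulder on the rim within 2 mm, on the axis within 4 mm and 0.08 rad, the flap open below it, the head back up within 3 mm of rest, the cup released and still (z of cup_mid in the frame of throat between 0.004 and 0.009 m and x of cup_mid in the frame of throat between -0.004 and 0.004 m and y of cup_mid in the frame of throat between -0.004 and 0.004 m and angle between the z axis of cup_mid and the z axis of throat, either way round below 0.08 rad and angle between cup_mid's own z axis and vertical below 0.8 rad and value of joint flap above 0.7 rad and value of joint head below 0.003 m and linear speed of cup below 0.02 m/s); the robot touches nothing.
It fails at once if the sprung head is driven down to its stop (more than 8 mm): the cup was rammed (value of joint head above 0.008 m).
It fails at once if the bottle is knocked over (angle between bottle's own z axis and vertical above 0.6 rad).
It also fails if it takes over 53 s, if anything falls off the work surface, if the arm or the gripper's body presses on something with over 40 N, if the wrist force passes 120 N, or if a joint passes its speed limit or range.

### The arm

A 7-joint arm with a two-finger parallel gripper is mounted at the origin on the work surface. World frame = base frame: x ahead of the robot, y to its left, z up, the work surface at z = 0. Lengths are in mm, angles in degrees, forces in N, time in s.
With the tool pointing down it reaches from about 400 to 925 mm from the base axis. Payload 5.6 kg.
Tool frame: the origin (TCP) lies at the very end of the fingers, on their centre line; the grasp point (between the pads) lies 19 mm behind it; z points along the fingers, y is the line along which they close (so a half turn about z gives the same grasp; the last joint's range is limited). The gripper opens to 85 mm and grips with 20 to 120 N. Pads are 22 mm wide; open, the fingers measure 114 mm over their backs; the gripper's body (76 mm by 85 mm) begins 54 mm behind the grasp point. The pads swing forward as they close: fully open they stand 13 mm farther back than shut.
Start: joints at [-65.604, 26.786, -0.665, 91.828, 0.344, 61.387, -3.226], TCP at [293.719, 579.86, 231.29] pointing down, gripper open.
Joint ranges: [-144.91, 144.91], [-17.63, 115.5], [-89.93, 88.59], [15.96, 139.68], [-74.01, 254.01], [8.47, 105.57], [-167.45, 167.45]. Speed limits (degrees/s): [147.25, 147.25, 180, 180, 180, 180, 180].

### API

Orientations are given as a 3x3 rotation matrix whose columns are the frame's x, y, z axes.
In Python, from rig import manip gives the robot as it stands.
- The arm moves only by the tool play_rows, never from a script. Its argument "series" is one flat list of numbers, 7 for each row, row after row: the shift along the world's x, y, z in units of 0.04 m (1.0 is 0.04 m), then the turn, a rotation vector about the world's x, y, z in units of 0.12 rad (1.0 is 0.12 rad), then the gripper command: -1 is shut, 1 is fully open, values between are in proportion. In form: [x, y, z, wx, wy, wz, claw, x, y, z, wx, wy, wz, claw, ...]. A call has 1 to 8 rows; each row shifts and turns the commanded pose from where the row before left it; what a row does not reach is not made up. A row lasts 1/8 s, in which the tool goes at most 62.5 mm and 10.7 degrees, less where a joint would pass 70% of its speed; a pose out of reach is approached as far as the arm can. A call with a number of a shift or a turn outside -1 to 1 is refused whole. A call with a gripper value outside its range is refused whole. The fingers move at their own pace and stop on an object; "grip_force" is the grip in N (left out, the last holds). Time passes only in rows, so rows that do not move let the fingers close. It gives the time, the measured TCP pose, the force, the opening and the grip force at its end, in the units of the state.
- manip.get_state(): the state, without advancing time (a new reading comes with each control period).
- manip.capture(name): name is "side" or "top"; returns a dict with "pixels" (420x560x3 uint8, red, green, blue), "depth" (420x560 float32, mm along the optical axis (not along the pixel's ray), 0 where there is no reading), "intrinsics" (3x3 intrinsics, pixels), "dist" ([k1, k2, p1, p2, k3] as OpenCV has them; the pictures are not rectified), "world_from_camera" (4x4, takes a point from camera to world coordinates). Camera axes: x right, y up, looking along -z (the intrinsics and any distortion apply to the point x, -y, -z); pixel columns grow to the right and rows downward; lengths in mm; the calibration is good to about 2 mm. A picture is of the moment at which its call begins.
- manip.hand_in(): hands the job in; it is judged then, once.
The state is a dict: "t": time; "joints": joint angles; "joint_vel": joint speeds; "effort": joint torques, N m; "eef_pos": TCP position; "orientation": TCP orientation; "force": force on the tool from outside, world axes, zero at the start; "moment": the same for the moment, N m; "width": finger opening in mm; "finger_force": force on a finger pad.
Only numpy, scipy, OpenCV 4.12 (cv2) and the standard library are available. Lean on these libraries where they do the work, as an engineer would, in place of code of your own. Each camera call takes 0.05 s, during which the arm holds its last target. There are 200 camera calls.

## Working session

There is one attempt and no reset: what is moved stays moved. The work goes in short steps, Python scripts to look and compute and a tool call to move; the robot and the scene stay as the last step left them, time stands still between calls to the robot, and variables do not carry over. Pictures are saved under pics/ and viewed, at most 10 in all, crops included, and the job is handed in when it is done.

Besides the shell and the picture viewer there is one more tool, called after "Emit:" as a command line: name --argument value ..., lists and objects as JSON in quotes. play_rows: Moves the arm, as the interface text tells. Shifts and turns lie within -1 to 1; 1 stands for 0.04 m of shift or 0.12 rad of turn. Its arguments: {"type":"object","properties":{"series":{"type":"array","items":{"type":"number","minimum":-1,"maximum":1}},"grip_force":{"type":"number"}},"required":["series"]}

```bash
mkdir -p pics; cat > h.py <<'E'
import numpy as np, cv2
from rig import manip
def snap(n,tag):
    c=manip.capture(n); np.savez(f'pics/{tag}.npz',**{k:np.asarray(v) for k,v in c.items()})
    cv2.imwrite(f'pics/{tag}.png',c['pixels'][:,:,::-1]); return c
def load(tag): return dict(np.load(f'pics/{tag}.npz'))
def cloud(c):
    # world points for all pixels (HxWx3), nan where no depth
    h,w=c['depth'].shape; u,v=np.meshgrid(np.arange(w),np.arange(h))
    p=cv2.undistortPoints(np.stack([u,v],-1).reshape(-1,1,2).astype(float),c['intrinsics'],c['dist']).reshape(h,w,2)
    d=c['depth'].astype(float); d[d==0]=np.nan
    P=np.stack([p[...,0]*d,-p[...,1]*d,-d],-1); T=c['world_from_camera']
    return P@T[:3,:3].T+T[:3,3]
E
python3 - <<'E'
from h import *
for n in('side','top'):
    c=snap(n,n+'0'); print(n,c['world_from_camera'].round(3).tolist(),c['intrinsics'].round(1).tolist(),c['dist'])
s=manip.get_state(); print(s)
E
```

```text
side [[0.968, 0.168, -0.187, 273.07], [-0.25, 0.584, -0.772, -802.05], [-0.021, 0.794, 0.608, 781.326], [0.0, 0.0, 0.0, 1.0]] [[426.0, 0.0, 285.7], [0.0, 426.0, 208.4], [0.0, 0.0, 1.0]] [0.04465383 0.         0.         0.         0.        ]
top [[-0.02, 0.984, -0.179, 300.508], [-1.0, -0.022, -0.014, -5.329], [-0.018, 0.179, 0.984, 1092.238], [0.0, 0.0, 0.0, 1.0]] [[414.3, 0.0, 277.0], [0.0, 414.3, 205.1], [0.0, 0.0, 1.0]] [-0.09848169  0.          0.          0.          0.        ]
{'t': 0.1, 'joints': array([-65.60219029,  26.8324286 ,  -0.66481648,  91.87538688,
         0.34241794,  61.38789407,  -3.22550621]), 'joint_vel': array([ 0.0124544 , -0.06088871, -0.02715979, -0.11166887,  0.03055011,
       -0.10014981,  0.07132092]), 'effort': array([ 5.20171416e-04, -5.33521056e+01,  2.10754835e-02, -2.51963818e+01,
        1.14937397e-02,  4.33403155e-03,  6.69042933e-06]), 'eef_pos': array([293.51673052, 579.38561235, 230.41874943]), 'orientation': array([[-8.92068996e-01,  4.51898752e-01, -6.51916467e-04],
       [ 4.51899212e-01,  8.92067739e-01, -1.50031125e-03],
       [-9.64351299e-05, -1.63298168e-03, -9.99998662e-01]]), 'force': array([0.63803585, 0.75123846, 0.47323475]), 'moment': array([-0.01672773, -0.0111702 ,  0.01252125]), 'finger_force': 0.0, 'width': 85.5704362824855}
```

View pics/side0.png

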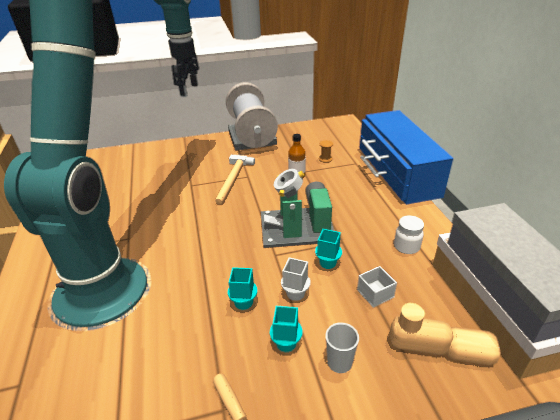

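View pics/top0.png

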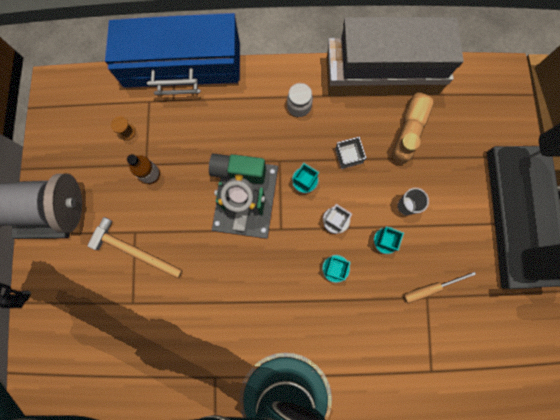

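Side view: the steel cup with square hopper is at (295,280), the same cup as (337,218) in the top view. Look-alikes are three turquoise cups (242,288), (286,330), (329,250), the plain round cup (341,347), and the low square tin (377,286). Only (295,280) is steel with a shoulder and a square top. The feeder throat is at (289,181) side and (238,196) top, and the bottle is behind it at (297,155).

```bash
python3 - <<'E'
from h import *
a=load('side0')['pixels'][150:310,230:350,::-1]; b=load('top0')['pixels'][150:290,205:365,::-1]
A=cv2.resize(a,(420,560),interpolation=cv2.INTER_CUBIC);B=cv2.resize(b,None,fx=2.3,fy=2.3,interpolation=cv2.INTER_CUBIC)
B=cv2.copyMakeBorder(B,0,560-B.shape[0],0,0,cv2.BORDER_CONSTANT); cv2.imwrite('pics/crop.png',np.hstack([A,B]))
c=load('top0');W=cloud(c); z=W[...,2]
def rep(n,u0,u1,v0,v1,lo,hi):
    S=W[v0:v1,u0:u1].reshape(-1,3);S=S[(S[:,2]>lo)&(S[:,2]<hi)];print(n,len(S),S.mean(0).round(1),S.min(0).round(1),S.max(0).round(1));return S
S=rep('cuprim',318,356,200,238,85,105)
print(cv2.minAreaRect(S[:,:2].astype(np.float32)))
rep('cupshoulder',318,356,200,238,35,60)
for n,u,v in(('t1',305,179),('t2',388,240),('t3',336,268)): 
    S=rep(n,u-18,u+18,v-18,v+18,85,105); print(cv2.minAreaRect(S[:,:2].astype(np.float32)))
R=rep('throat',205,275,165,230,120,220)
rep('bottle',120,165,145,190,20,200)
rep('motor',205,275,145,180,40,300)
E
```

```text
cuprim 110 [ 449.4 -140.1   92.2] [ 418.8 -171.1   85.1] [ 479.6 -109.3   97.3]
((450.2071533203125, -140.23187255859375), (46.1666259765625, 46.88549041748047), 56.18964767456055)
cupshoulder 396 [ 448.4 -138.2   45.4] [ 416.2 -174.1   37.9] [ 483.6 -106.8   60. ]
t1 118 [558.1 -63.1  91.8] [526.4 -95.1  85.1] [589.  -32.2  97.8]
((557.724853515625, -63.44264602661133), (46.22481918334961, 48.395179748535156), 55.44762420654297)
t2 133 [ 395.3 -267.2   92. ] [ 365.9 -296.2   85.3] [ 425.6 -239.4   99.1]
((396.17425537109375, -267.5447082519531), (45.06230163574219, 47.735679626464844), 67.84443664550781)
t3 114 [ 327.9 -134.5   92.3] [ 300.3 -161.5   85.4] [ 355.6 -106.8   98.1]
((328.0066223144531, -134.43051147460938), (47.31607437133789, 46.16617202758789), 70.84226989746094)
throat 1132 [497.6  96.3 157. ] [459.8  41.5 120.4] [539.9 157.3 189.4]
bottle 636 [586.  347.2  93.5] [565.1 327.6  20.2] [621.2 379.6 154.4]
motor 1285 [582.2 108.8  93.6] [527.3  36.8  40.4] [629.  182.8 189.3]
```

View pics/crop.png

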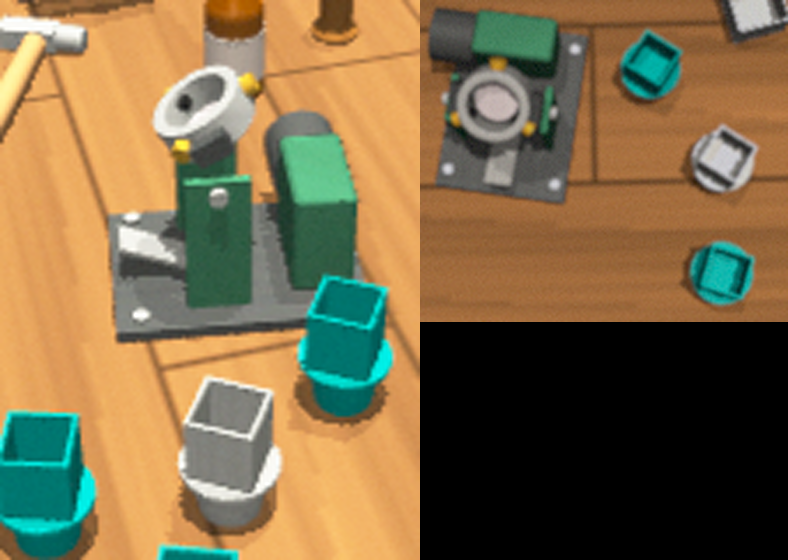

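```bash
python3 - <<'E'
from h import *
from scipy.optimize import least_squares
rng=np.random.default_rng(0)
def fit(P,n0=None):
    best=None
    for _ in range(4000):
        q=P[rng.choice(len(P),3,False)];n=np.cross(q[1]-q[0],q[2]-q[0]);l=np.linalg.norm(n)
        if l<200: continue
        n/=l; n*=np.sign(n[2]); t=np.degrees(np.arccos(n[2]))
        if not 24<t<36: continue
        m=abs((P-q[0])@n)<2.0
        # annulus members around median
        if best is None or m.sum()>best[0]: best=(m.sum(),m)
    m=best[1]
    for _ in range(3):
        c=P[m].mean(0);n=np.linalg.svd(P[m]-c)[2][2];n*=np.sign(n[2]);m=abs((P-c)@n)<2.0
    Q=P[m]-c; e1=np.cross(n,[1,0,0]);e1/=np.linalg.norm(e1);e2=np.cross(n,e1)
    q=Q@np.c_[e1,e2]
    def r(p):
        d=np.hypot(*(q-p).T); return np.maximum(0,d-37)+np.maximum(0,27-d)
    s=least_squares(r,[0,0],loss='soft_l1'); 
    d=np.hypot(*(q-s.x).T)
    print(len(P),m.sum(),'n',n.round(3),'tilt',np.degrees(np.arccos(n[2])).round(1),'az',np.degrees(np.arctan2(n[1],n[0])).round(1),'c',(c+s.x@np.c_[e1,e2].T).round(1),'r pct',np.percentile(d,[2,10,50,90,98]).round(1))
al=[]
for nm,(u0,u1,v0,v1) in(('top0',(212,262,172,222)),('side0',(268,312,160,202))):
    c=load(nm);W=cloud(c)[v0:v1,u0:u1].reshape(-1,3);px=c['pixels'][v0:v1,u0:u1].reshape(-1,3).astype(int)
    grey=(px.max(1)-px.min(1)<35)&(px.max(1)>60)
    P=W[grey&(W[:,2]>140)&(W[:,2]<215)&(np.hypot(W[:,0]-510,W[:,1]-97)<50)]; fit(P); al.append(P)
fit(np.vstack(al))
# cup in side view
c=load('side0');W=cloud(c)[250:305,275:315].reshape(-1,3)
S=W[(W[:,2]>88)&(W[:,2]<100)]
print('cup side',S.mean(0).round(1),cv2.minAreaRect(S[:,:2].astype(np.float32)),np.nanmax(W[:,2]))
# base plate
c=load('top0');W=cloud(c);px=c['pixels'].astype(int)
m=(px.max(2)-px.min(2)<25)&(px.max(2)<120);m[:, :205]=0;m[:,285:]=0;m[:150]=0;m[245:]=0
m&=(W[...,2]<20); S=W[m];print('plate',cv2.minAreaRect(S[:,:2].astype(np.float32)),len(S),np.median(S[:,2]))
E
```

```text
821 278 n [-0.498  0.077  0.864] tilt 30.2 az 171.2 c [491.5  99.3 169.1] r pct [26.9 27.8 32.  35.6 36.5]
512 148 n [-0.488  0.077  0.869] tilt 29.6 az 171.0 c [491.3  99.3 170.2] r pct [26.3 27.3 32.  35.9 37.3]
1333 419 n [-0.49   0.082  0.868] tilt 29.8 az 170.5 c [491.3  99.4 169.6] r pct [26.5 27.6 31.8 35.6 36.9]
cup side [ 449.4 -142.3   92.6] ((450.1302185058594, -141.5113525390625), (50.337425231933594, 47.61642074584961), 54.5836067199707) 96.55007577810568
plate ((520.6795654296875, 98.11528015136719), (152.9123992919922, 197.60540771484375), 80.88307189941406) 1670 10.909726210124177
```

Emit:
play_rows --series '[0.46,-0.95,0.08,0,0,-0.8,1,0.46,-0.95,0.08,0,0,-0.8,1,0.46,-0.95,0.08,0,0,-0.8,1,0.46,-0.95,0.08,0,0,-0.8,1,0.46,-0.95,0.08,0,0,-0.8,1,0.46,-0.95,0.08,0,0,-0.8,1,0.46,-0.95,0.08,0,0,-0.8,1,0.46,-0.95,0.08,0,0,-0.8,1]' --grip_force 100

```text
t: 1.1
eef_pos: [441.2, 274.4, 256.8]
orientation: [[-0.325, 0.946, -0.0], [0.946, 0.325, -0.0], [-0.0, -0.0, -1.0]]
force: [0.3, -0.1, -0.4]
width: 85.3
finger_force: 0.0
```

Emit:
play_rows --series '[0.03,-0.95,0,0,0,-0.95,1,0.03,-0.95,0,0,0,-0.95,1,0.03,-0.95,0,0,0,-0.95,1,0.03,-0.95,0,0,0,-0.95,1,0.03,-0.95,0,0,0,-0.95,1,0.03,-0.95,0,0,0,-0.95,1,0.03,-0.95,0,0,0,-0.95,1,0.03,-0.95,0,0,0,-0.95,1]'

```text
t: 2.1
eef_pos: [450.2, -29.3, 256.8]
orientation: [[0.55, 0.835, -0.0], [0.835, -0.55, 0.0], [0.0, -0.0, -1.0]]
force: [0.8, 0.3, 1.0]
width: 85.3
finger_force: 0.0
```

Emit:
play_rows --series '[-0.02,-0.9,-0.7,0,0,-0.15,1,0,-0.95,-0.7,0,0,0,1,0,-0.9,-0.7,0,0,0,1,0,0,0,0,0,0,1]'

```text
t: 2.6
eef_pos: [447.7, -140.6, 171.1]
orientation: [[0.566, 0.825, -0.005], [0.825, -0.566, -0.001], [-0.004, -0.003, -1.0]]
force: [-0.1, 0.3, 0.3]
width: 85.2
finger_force: 0.0
```

```bash
python3 - <<'E'
from h import *
s=manip.get_state();print(s['t'],s['eef_pos'],s['joints'].round(1),np.degrees(np.arctan2(*s['orientation'][[1,0],1])))
E
```

```text
2.6 [ 447.66438204 -140.57571118  171.10148611] [-18.   15.6  36.4 121.4 -12.4  46.9  -8.5] -34.45885415699421
```

Emit:
play_rows --series '[0.03,0,-0.7,0,0,0,1,0,0,-0.75,0,0,0,1,0,0,-0.75,0,0,0,1,0,0,-0.7,0,0,0,1,0,0,0,0,0,0,1]'

```text
t: 3.22
eef_pos: [449.9, -137.0, 55.9]
orientation: [[0.561, 0.828, -0.004], [0.828, -0.561, 0.001], [-0.001, -0.003, -1.0]]
force: [-0.1, 0.4, -0.2]
width: 85.4
finger_force: 0.0
```

```bash
python3 - <<'E'
from h import *
s=manip.get_state();print(s['t'],s['eef_pos'],s['joints'].round(1),s['force'])
c=snap('side','g1');cv2.imwrite('pics/g1c.png',cv2.resize(c['pixels'][190:330,210:390,::-1],None,fx=3.5,fy=3.5))
E
```

```text
3.225 [ 449.87786979 -136.96031494   55.86952229] [-10.8  28.   28.6 124.7 -24.5  32.9   1.8] [-0.13268095  0.36291652 -0.21430888]
```

View pics/g1c.png

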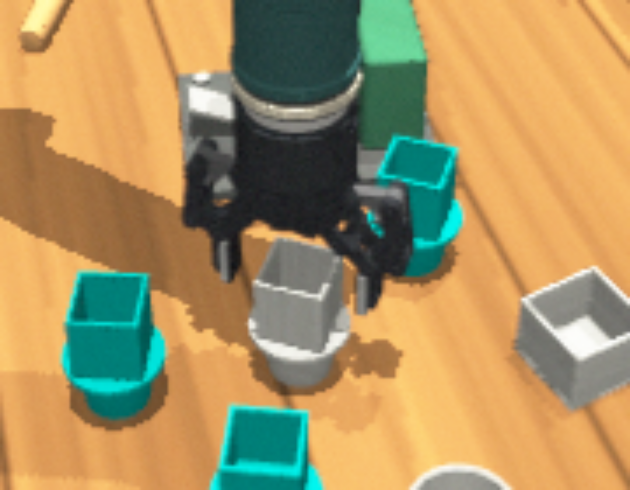

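The picture shows the steel cup at crop (298,300) between the fingers at (225,260) and (367,290), with no turquoise cup in the way. I'll correct 3.5 mm in y and close.

Emit:
play_rows --series '[0,-0.09,-0.05,0,0,0,1,0,0,0,0,0,0,1,0,0,0,0,0,0,-1,0,0,0,0,0,0,-1,0,0,0,0,0,0,-1,0,0,0,0,0,0,-1,0,0,0,0,0,0,-1,0,0,0,0,0,0,-1]' --grip_force 100

```text
t: 4.28
eef_pos: [451.0, -141.7, 55.4]
orientation: [[0.561, 0.828, 0.0], [0.828, -0.561, 0.0], [0.001, -0.0, -1.0]]
force: [-1.8, 1.6, 6.9]
width: 44.8
finger_force: 101.1
```

```bash
python3 - <<'E'
from h import *
s=manip.get_state();print(s)
E
```

```text
{'t': 4.275, 'joints': array([-10.13345368,  28.16682169,  28.5503966 , 124.49409211,
       -24.70268228,  32.75770207,   2.48590042]), 'joint_vel': array([ 0.01173046,  0.01978713,  0.03471493,  0.0625438 , -0.04478775,
       -0.03098763, -0.0138476 ]), 'effort': array([ 1.11316578e-01, -3.75964451e+01,  5.16943574e+00, -1.37842298e+01,
       -4.83687047e-02, -4.79806401e-01,  3.21995547e-03]), 'eef_pos': array([ 451.03615447, -141.65556734,   55.38145239]), 'orientation': array([[ 5.61401807e-01,  8.27543309e-01,  2.88767842e-04],
       [ 8.27543172e-01, -5.61401880e-01,  4.76746537e-04],
       [ 5.56643216e-04, -2.86785107e-05, -9.99999845e-01]]), 'force': array([-1.75749014,  1.60043297,  6.94146957]), 'moment': array([ 0.04281285,  0.31891029, -0.02556495]), 'finger_force': 101.08864903450012, 'width': 44.820241746073705}
```

Emit:
play_rows --series '[0,0,0.5,0,0,0,-1,0,0,0.9,0,0,0.4,-1,0,0,0.9,0,0,0.8,-1,0,0,0.9,0,0,0.8,-1,0,0.5,0.9,0,0,0.8,-1,0,0.8,0.7,0,0,0.8,-1,0,0.8,0.2,0,0,0.5,-1,0,0.8,0,0,0,0,-1]'

```text
t: 5.28
eef_pos: [450.9, -24.7, 255.6]
orientation: [[0.104, 0.995, 0.001], [0.995, -0.104, 0.001], [0.001, 0.001, -1.0]]
force: [-0.2, -0.8, -3.3]
width: 44.8
finger_force: 102.1
```

Emit:
play_rows --series '[0,0.8,0,-0.14,-0.86,0,-1,0,0.8,0,-0.14,-0.86,0,-1,0,0.8,0,-0.14,-0.86,0,-1,0,0.6,0,-0.14,-0.86,0,-1,0,0.3,0,-0.14,-0.86,0,-1,0,0,0,0,0,0,-1,0,0,0,0,0,0,-1]'

```text
t: 6.15
eef_pos: [451.1, 105.5, 254.9]
orientation: [[0.113, 0.864, 0.491], [0.993, -0.083, -0.081], [-0.029, 0.497, -0.867]]
force: [-0.5, 0.4, -1.3]
width: 44.8
finger_force: 102.7
```

```bash
cat >> h.py <<'E'
from scipy.spatial.transform import Rotation as Ro
N=np.array([-.494,.078,.866]);N/=np.linalg.norm(N);TH=np.array([491.3,99.3,169.7])
def stat(off=None,D=55.4,th=TH):
    # depth of foot below rim, lateral offset of tool axis, aligning rotation in row units
    s=manip.get_state();p=s['eef_pos'];R=s['orientation'];z=R[:,2]
    sh=p+z*(D-40); h=(sh-th)@N; lat=sh-th-h*N
    ax=np.cross(z,-N);a=np.arcsin(np.linalg.norm(ax))
    print('t',s['t'],'pos',p.round(1),'shoulder h',h.round(2),'lat',lat.round(1),'tilt err deg',np.degrees(a).round(2),'fix rot',(ax/.12).round(3),'F.n',(s['force']@N).round(2),'F',s['force'].round(1),'M.n',(s['moment']@N).round(2),'j',s['joints'].round(1),'w',round(s['width'],1))
E
python3 - <<'E'
from h import *
stat()
c=snap('side','g2');cv2.imwrite('pics/g2c.png',cv2.resize(c['pixels'][100:260,200:380,::-1],None,fx=3.5,fy=3.5))
E
```

```text
t 6.15 pos [451.1 105.5 254.9] shoulder h 78.75 lat [ 6.3 -1.2  3.7] tilt err deg 0.23 fix rot [ 0.021 -0.023  0.014] F.n -0.8 F [-0.5  0.4 -1.3] M.n -0.01 j [-38.8  -5.4   8.7 134.4  37.6  32.6 -64.9] w 44.8
```

View pics/g2c.png

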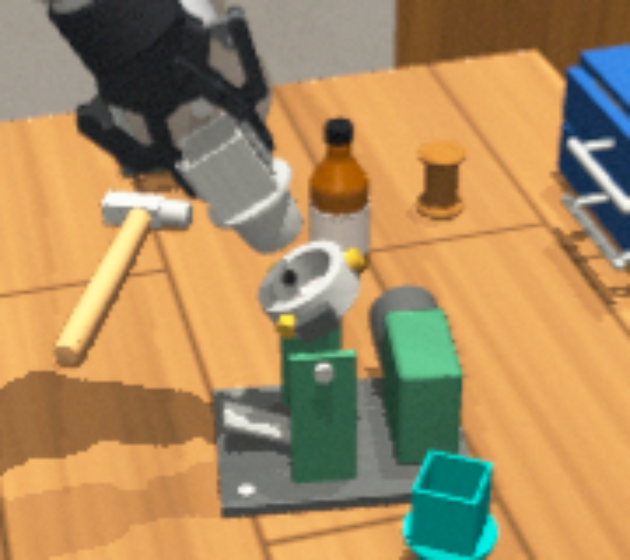

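Emit:
play_rows --series '[0.0,0.01,-0.25,0.02,-0.02,0.01,-1,0.08,-0.01,-0.27,0,0,0,-1,0.16,-0.03,-0.27,0,0,0,-1,0,0,0,0,0,0,-1,0,0,0,0,0,0,-1]'

```text
t: 6.82
eef_pos: [460.6, 105.0, 223.1]
orientation: [[0.11, 0.862, 0.495], [0.994, -0.083, -0.078], [-0.026, 0.5, -0.866]]
force: [-0.3, -0.6, -1.3]
width: 44.8
finger_force: 102.6
```

```bash
python3 - <<'E'
from h import *
stat()
t=snap('top','g3t');c=snap('side','g3');
A=cv2.resize(c['pixels'][140:210,250:330,::-1],(400,350),interpolation=cv2.INTER_CUBIC);B=cv2.resize(t['pixels'][160:230,190:270,::-1],(400,350),interpolation=cv2.INTER_CUBIC)
cv2.imwrite('pics/g3c.png',np.hstack([A,B]))
E
```

```text
t 6.825 pos [460.6 105.  223.1] shoulder h 46.47 lat [-0.1  0.9 -0.1] tilt err deg 0.05 fix rot [ 0.     0.007 -0.001] F.n -1.0 F [-0.3 -0.6 -1.3] M.n -0.05 j [-37.7  -1.1   8.9 135.8  42.6  27.1 -70. ] w 44.8
```

View pics/g3c.png

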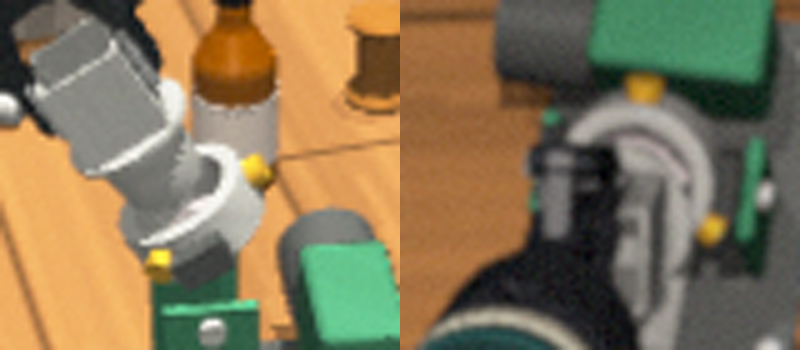

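Emit:
play_rows --series '[0.037,-0.026,-0.065,0,0,0,-1,0.037,-0.006,-0.065,0,0,0,-1,0.037,-0.006,-0.065,0,0,0,-1,0.037,-0.006,-0.065,0,0,0,-1,0,0,0,0,0,0,-1]'

```text
t: 7.55
eef_pos: [466.4, 103.2, 212.6]
orientation: [[0.11, 0.862, 0.495], [0.994, -0.083, -0.078], [-0.026, 0.5, -0.866]]
force: [0.2, 0.3, -2.3]
width: 44.9
finger_force: 102.6
```

```bash
python3 -c "
from h import *
stat()"
```

```text
t 7.55 pos [466.4 103.2 212.6] shoulder h 34.34 lat [-0.3  0.  -0.2] tilt err deg 0.04 fix rot [ 0.     0.006 -0.001] F.n -2.1 F [ 0.2  0.3 -2.3] M.n 0.01 j [-37.2   0.6   9.4 136.   44.4  25.2 -71.5] w 44.9
```

Emit:
play_rows --series '[0.037,-0.006,-0.065,0,0,0,-1,0.037,-0.006,-0.065,0,0,0,-1,0.037,-0.006,-0.065,0,0,0,-1,0.03,-0.005,-0.05,0,0,0,-1,0,0,0,0,0,0,-1]'

```text
t: 8.18
eef_pos: [472.3, 102.6, 203.1]
orientation: [[0.11, 0.862, 0.495], [0.994, -0.082, -0.077], [-0.026, 0.501, -0.865]]
force: [0.6, 0.9, -2.1]
width: 45.1
finger_force: 102.6
```

```bash
python3 -c "
from h import *
stat()
for a in(1,-1): print((-N*a*0.84).round(2))"
```

```text
t 8.175 pos [472.3 102.6 203.1] shoulder h 23.15 lat [0.1 0.3 0. ] tilt err deg 0.1 fix rot [-0.006  0.012 -0.004] F.n -2.02 F [ 0.6  0.9 -2.1] M.n 0.05 j [-36.9   2.3   9.8 136.   46.3  23.5 -73.2] w 45.1
[ 0.41 -0.07 -0.73]
[-0.41  0.07  0.73]
```

Emit:
play_rows --series '[0.01,-0.002,-0.017,-0.41,0.07,0.73,-1,0.01,-0.002,-0.017,-0.41,0.07,0.73,-1,0.01,-0.002,-0.017,-0.41,0.07,0.73,-1,0.01,-0.002,-0.017,-0.41,0.07,0.73,-1,0,0,0,0.41,-0.07,-0.73,-1,0.01,-0.002,-0.017,0.41,-0.07,-0.73,-1,0.01,-0.002,-0.017,0.41,-0.07,-0.73,-1,0.01,-0.002,-0.017,0.41,-0.07,-0.73,-1]'

```text
t: 9.18
eef_pos: [475.1, 102.8, 198.7]
orientation: [[0.112, 0.861, 0.496], [0.993, -0.085, -0.076], [-0.023, 0.501, -0.865]]
force: [-1.0, 1.8, -0.2]
width: 44.9
finger_force: 102.9
```

```bash
python3 -c "
from h import *
stat()"
```

```text
t 9.175 pos [475.1 102.8 198.7] shoulder h 17.96 lat [0.3 0.9 0.1] tilt err deg 0.18 fix rot [-0.016  0.018 -0.011] F.n 0.41 F [-1.   1.8 -0.2] M.n 0.04 j [-37.    3.   10.2 136.   47.3  22.7 -74.3] w 44.9
```

Emit:
play_rows --series '[0.01,-0.008,-0.017,0.41,-0.07,-0.73,-1,0.01,-0.008,-0.017,0.41,-0.07,-0.73,-1,0.01,-0.008,-0.017,0.41,-0.07,-0.73,-1,0.01,-0.002,-0.017,0.41,-0.07,-0.73,-1,0,0,0,-0.41,0.07,0.73,-1,0.01,-0.002,-0.017,-0.41,0.07,0.73,-1,0.01,-0.002,-0.017,-0.41,0.07,0.73,-1]'

```text
t: 10.05
eef_pos: [477.3, 102.4, 194.7]
orientation: [[0.192, 0.847, 0.497], [0.981, -0.179, -0.075], [0.025, 0.502, -0.865]]
force: [-3.5, 4.3, 1.9]
width: 44.9
finger_force: 103.3
```

```bash
python3 -c "
from h import *
stat()"
```

```text
t 10.05 pos [477.3 102.4 194.7] shoulder h 13.38 lat [0.3 0.9 0.1] tilt err deg 0.24 fix rot [-0.021  0.023 -0.014] F.n 3.73 F [-3.5  4.3  1.9] M.n -0.15 j [-37.1   3.7  10.6 136.1  48.3  21.9 -80.6] w 44.9
```

Emit:
play_rows --series '[0.007,0,-0.013,-0.45,0.07,0.79,-1,0.007,0,-0.013,-0.45,0.07,0.79,-1,0.007,0,-0.013,-0.45,0.07,0.79,-1,0.007,0,-0.013,-0.45,0.07,0.79,-1,0,0,0,0.45,-0.07,-0.79,-1,0.007,0,-0.013,0.45,-0.07,-0.79,-1,0.007,0,-0.013,0.45,-0.07,-0.79,-1]'

```text
t: 10.92
eef_pos: [479.0, 102.8, 191.7]
orientation: [[0.102, 0.862, 0.497], [0.994, -0.075, -0.074], [-0.027, 0.502, -0.864]]
force: [-6.1, 5.5, 5.0]
width: 44.9
finger_force: 103.8
```

```bash
python3 -c "
from h import *
stat()"
```

```text
t 10.925 pos [479.  102.8 191.7] shoulder h 10.0 lat [0.3 1.6 0.1] tilt err deg 0.3 fix rot [-0.026  0.03  -0.018] F.n 7.79 F [-6.1  5.5  5. ] M.n 0.1 j [-36.8   4.2  10.4 136.   49.1  21.4 -75.4] w 44.9
```

Emit:
play_rows --series '[0,-0.005,0,0.5,-0.08,-0.86,-1,0,-0.005,0,0.5,-0.08,-0.86,-1,0,0,0,-0.5,0.08,0.86,-1,0,0,0,-0.5,0.08,0.86,-1,0,0,0,-0.5,0.08,0.86,-1,0,0,0,-0.5,0.08,0.86,-1]'

```text
t: 11.68
eef_pos: [478.6, 101.8, 191.1]
orientation: [[-0.108, 0.862, 0.495], [0.983, 0.167, -0.077], [-0.149, 0.479, -0.865]]
force: [-2.3, 3.7, -0.9]
width: 45.3
finger_force: 103.1
```

```bash
python3 -c "
from h import *
stat()
snap('side','i1')"
```

```text
t 11.675 pos [478.6 101.8 191.1] shoulder h 9.62 lat [-0.3  0.5 -0.2] tilt err deg 0.12 fix rot [-0.009  0.014 -0.006] F.n 0.65 F [-2.3  3.7 -0.9] M.n -0.41 j [-35.9   4.3   9.5 136.   49.2  21.6 -61.5] w 45.3
```

Emit:
play_rows --series '[0,0,0,0.49,-0.08,-0.86,-1,0.006,-0.001,-0.011,0.49,-0.08,-0.86,-1,0.006,-0.001,-0.011,0.49,-0.08,-0.86,-1,0.006,-0.001,-0.011,0.49,-0.08,-0.86,-1,0.006,-0.001,-0.011,0.49,-0.08,-0.86,-1,0.006,-0.001,-0.011,0.49,-0.08,-0.86,-1,0.006,-0.001,-0.011,0.49,-0.08,-0.86,-1,0,0,0,0.49,-0.08,-0.86,-1]'

```text
t: 12.72
eef_pos: [480.4, 101.9, 189.0]
orientation: [[0.643, 0.583, 0.496], [0.702, -0.708, -0.078], [0.306, 0.399, -0.864]]
force: [-6.6, 6.5, 2.6]
width: 45.0
finger_force: 104.0
```

```bash
python3 -c "
from h import *
stat()"
```

```text
t 12.725 pos [480.4 101.9 189. ] shoulder h 6.85 lat [0.2 0.9 0. ] tilt err deg 0.17 fix rot [ 0.003  0.024 -0.   ] F.n 5.97 F [-6.6  6.5  2.6] M.n 0.45 j [ -39.6    4.7   13.5  136.1   49.5   21.  -116.8] w 45.0
```

Emit:
play_rows --series '[0,0,0,-0.49,0.08,0.86,-1,0.006,0.002,-0.011,-0.49,0.08,0.86,-1,0.006,0.002,-0.011,-0.49,0.08,0.86,-1,0.006,0.002,-0.011,-0.49,0.08,0.86,-1,0.006,0.002,-0.011,-0.49,0.08,0.86,-1,0.006,0.002,-0.011,-0.49,0.08,0.86,-1,0.006,0.002,-0.011,-0.49,0.08,0.86,-1,0,0,0,-0.49,0.08,0.86,-1]'

```text
t: 13.72
eef_pos: [481.2, 101.1, 185.9]
orientation: [[-0.105, 0.862, 0.495], [0.983, 0.165, -0.079], [-0.149, 0.478, -0.865]]
force: [-5.9, 1.8, 4.6]
width: 44.7
finger_force: 104.0
```

```bash
python3 -c "
from h import *
stat()"
```

```text
t 13.725 pos [481.2 101.1 185.9] shoulder h 3.75 lat [-0.6  0.3 -0.4] tilt err deg 0.08 fix rot [0.004 0.011 0.002] F.n 7.04 F [-5.9  1.8  4.6] M.n -0.5 j [-35.5   5.2   9.4 136.   50.6  20.9 -63. ] w 44.7
```

Emit:
play_rows --series '[0,0,0,0.49,-0.08,-0.86,-1,0,0,0,0.49,-0.08,-0.86,-1,0.006,0,-0.011,0.49,-0.08,-0.86,-1,0.006,0,-0.011,0.49,-0.08,-0.86,-1,0.006,0,-0.011,0.49,-0.08,-0.86,-1,0.006,0,-0.011,0.49,-0.08,-0.86,-1,0.006,0,-0.011,0.49,-0.08,-0.86,-1,0,0,0,0.49,-0.08,-0.86,-1]'

```text
t: 14.72
eef_pos: [482.6, 100.6, 183.5]
orientation: [[0.646, 0.581, 0.495], [0.7, -0.71, -0.082], [0.304, 0.399, -0.865]]
force: [-2.8, 3.3, -0.7]
width: 45.0
finger_force: 103.4
```

```bash
python3 -c "
from h import *
stat()"
```

```text
t 14.725 pos [482.6 100.6 183.5] shoulder h 0.89 lat [-0.6 -0.1 -0.3] tilt err deg 0.22 fix rot [0.027 0.009 0.015] F.n 1.02 F [-2.8  3.3 -0.7] M.n 0.12 j [ -39.9    5.6   14.1  136.2   50.5   20.3 -117.9] w 45.0
```

Emit:
play_rows --series '[0,0,0,-0.49,0.08,0.86,-1,0.006,0,-0.011,-0.49,0.08,0.86,-1,0.006,0,-0.011,-0.49,0.08,0.86,-1,0.006,0,-0.011,-0.49,0.08,0.86,-1,0.006,0,-0.011,-0.49,0.08,0.86,-1,0,0,0,-0.49,0.08,0.86,-1,0,0,0,-0.49,0.08,0.86,-1]'

```text
t: 15.6
eef_pos: [483.3, 99.7, 181.6]
orientation: [[-0.001, 0.869, 0.494], [0.996, 0.047, -0.082], [-0.094, 0.492, -0.865]]
force: [-4.2, 0.5, 1.8]
width: 45.0
finger_force: 103.9
```

```bash
python3 - <<'E'
from h import *
stat()
c=snap('side','i2');t=snap('top','i2t')
A=cv2.resize(c['pixels'][140:210,250:330,::-1],(400,350),interpolation=cv2.INTER_CUBIC);B=cv2.resize(t['pixels'][160:230,190:270,::-1],(400,350),interpolation=cv2.INTER_CUBIC)
cv2.imwrite('pics/i2c.png',np.hstack([A,B]))
E
```

```text
t 15.6 pos [483.3  99.7 181.6] shoulder h -1.11 lat [-1.  -0.7 -0.5] tilt err deg 0.2 fix rot [0.026 0.004 0.014] F.n 3.65 F [-4.2  0.5  1.8] M.n -0.06 j [-35.8   5.9  10.  136.   51.7  20.4 -70.8] w 45.0
```

View pics/i2c.png

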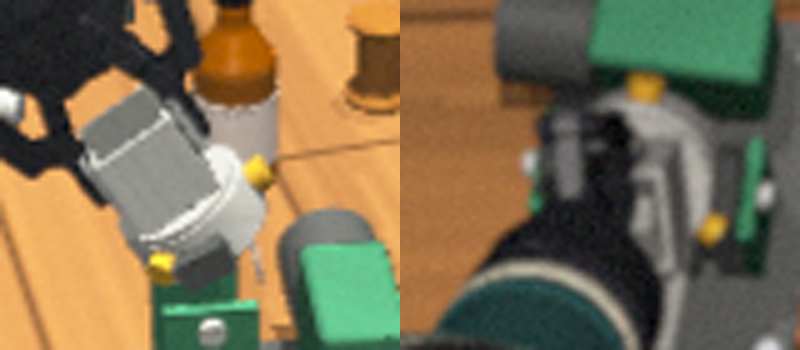

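The shoulder is at or close to the rim (side crop 190,235), and the flap's edge hangs below the throat (258,265). I'll twist on to check that it is seated: the force should hold while turning.

Emit:
play_rows --series '[0,0,0,0.49,-0.08,-0.86,-1,0.007,0,-0.011,0.49,-0.08,-0.86,-1,0.007,0,-0.011,0.49,-0.08,-0.86,-1,0.007,0,-0.011,0.49,-0.08,-0.86,-1,0.007,0,-0.011,0.49,-0.08,-0.86,-1,0,0.01,0,0.49,-0.08,-0.86,-1,0,0.01,0,0.49,-0.08,-0.86,-1]'

```text
t: 16.58
eef_pos: [484.7, 101.5, 180.1]
orientation: [[0.647, 0.58, 0.495], [0.699, -0.711, -0.082], [0.304, 0.399, -0.865]]
force: [-7.3, 2.6, 4.7]
width: 45.1
finger_force: 104.2
```

```bash
python3 -c "
from h import *
stat()"
```

```text
t 16.575 pos [484.7 101.5 180.1] shoulder h -2.93 lat [-0.4  1.1 -0.3] tilt err deg 0.22 fix rot [0.027 0.011 0.014] F.n 7.9 F [-7.3  2.6  4.7] M.n 0.16 j [ -40.2    6.2   14.6  136.1   51.3   19.8 -118.9] w 45.1
```

Emit:
play_rows --series '[0,0,0,-0.49,0.08,0.86,-1,0,0,0,-0.49,0.08,0.86,-1,0,0,0,-0.49,0.08,0.86,-1,0,0,0,-0.49,0.08,0.86,-1,0,0,0,0,0,0,-1]'

```text
t: 17.2
eef_pos: [484.6, 100.3, 180.0]
orientation: [[0.308, 0.813, 0.495], [0.948, -0.308, -0.083], [0.085, 0.494, -0.865]]
force: [-5.9, -1.1, 4.8]
width: 44.9
finger_force: 104.3
```

```bash
python3 -c "
from h import *
stat()"
```

```text
t 17.2 pos [484.6 100.3 180. ] shoulder h -3.04 lat [-0.6 -0.  -0.3] tilt err deg 0.27 fix rot [0.034 0.008 0.019] F.n 6.98 F [-5.9 -1.1  4.8] M.n -0.05 j [-37.6   6.2  11.9 136.   51.9  20.1 -91.9] w 44.9
```

The force holds at about 8 N under pure twisting and rises at the head spring's rate, so the cup is seated. I'll ease up 2 mm, then open slowly.

Emit:
play_rows --series '[-0.012,0.002,0.022,0,0,0,-1,-0.012,0.002,0.022,0,0,0,-1,0,0,0,0,0,0,0.3,0,0,0,0,0,0,0.6,0,0,0,0,0,0,0.6,0,0,0,0,0,0,0.9,0,0,0,0,0,0,0.9,0,0,0,0,0,0,0.9]'

```text
t: 18.2
eef_pos: [484.2, 101.4, 181.9]
orientation: [[0.304, 0.814, 0.495], [0.949, -0.305, -0.081], [0.086, 0.495, -0.865]]
force: [-0.7, -0.5, -0.2]
width: 81.2
finger_force: 0.0
```

```bash
python3 - <<'E'
from h import *
stat()
c=snap('side','r1');cv2.imwrite('pics/r1c.png',cv2.resize(c['pixels'][130:210,240:330,::-1],None,fx=6,fy=6,interpolation=cv2.INTER_CUBIC))
E
```

```text
t 18.2 pos [484.2 101.4 181.9] shoulder h -1.17 lat [-0.1  1.  -0.1] tilt err deg 0.19 fix rot [0.02  0.014 0.01 ] F.n 0.15 F [-0.7 -0.5 -0.2] M.n -0.08 j [-37.6   6.   11.8 135.9  51.4  20.2 -91.3] w 81.2
```

View pics/r1c.png

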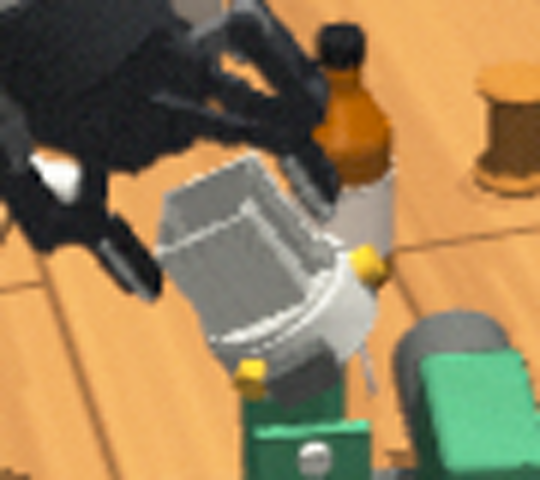

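The fingers, at crop (130,260) and (310,180), are clear of the hopper, the shoulder lies on the rim, and the flap hangs below. Next I'll draw back along the axis.

Emit:
play_rows --series '[-0.12,0.02,0.22,0,0,0,0.9,-0.25,0.04,0.43,0,0,0,0.9,-0.25,0.04,0.43,0,0,0,0.9,-0.25,0.04,0.43,0,0,0,0.9,-0.25,0.04,0.43,0,0,0,0.9,-0.12,0.02,0.5,0,0,0,0.9,0,0,0.5,0,0,0,0.9,0,0,0,0,0,0,0.9]'

```text
t: 19.25
eef_pos: [434.9, 110.1, 301.4]
orientation: [[0.303, 0.812, 0.498], [0.949, -0.306, -0.078], [0.089, 0.496, -0.864]]
force: [-0.0, 0.3, -0.4]
width: 81.3
finger_force: 0.0
```

```bash
python3 - <<'E'
from h import *
stat()
c=snap('side','f');t=snap('top','ft')
A=cv2.resize(c['pixels'][140:220,250:330,::-1],(400,400),interpolation=cv2.INTER_CUBIC);B=cv2.resize(t['pixels'][160:240,190:270,::-1],(400,400),interpolation=cv2.INTER_CUBIC)
cv2.imwrite('pics/fc.png',np.hstack([A,B]))
# shoulder top and hopper rim heights along the throat axis (expect 4 and 54)
for n,b in((c,(262,318,140,205)),(t,(205,265,170,225))):
    u0,u1,v0,v1=b;P=cloud(n)[v0:v1,u0:u1].reshape(-1,3)-TH;h=P@N;r=np.linalg.norm(P-h[:,None]*N,axis=1)
    m=(r>27)&(r<33.5)&(h>-6)&(h<14);k=(r<34)&(h>45)&(h<62)
    print('shoulder top',m.sum(),np.percentile(h[m],[25,50,75]).round(1),'rim',k.sum(),np.percentile(h[k],[50,75,95]).round(1) if k.sum() else '')
E
```

```text
t 19.25 pos [434.9 110.1 301.4] shoulder h 127.31 lat [14.2 -0.4  8.1] tilt err deg 0.26 fix rot [ 0.002  0.038 -0.002] F.n -0.29 F [-0.   0.3 -0.4] M.n 0.01 j [-40.7 -11.3   7.7 132.4  33.9  40.3 -74.6] w 81.3
shoulder top 96 [3.2 5.1 6.6] rim 183 [51.6 54.4 56. ]
shoulder top 133 [2.1 3.7 4.9] rim 98 [52.9 54.5 56. ]
```

View pics/fc.png

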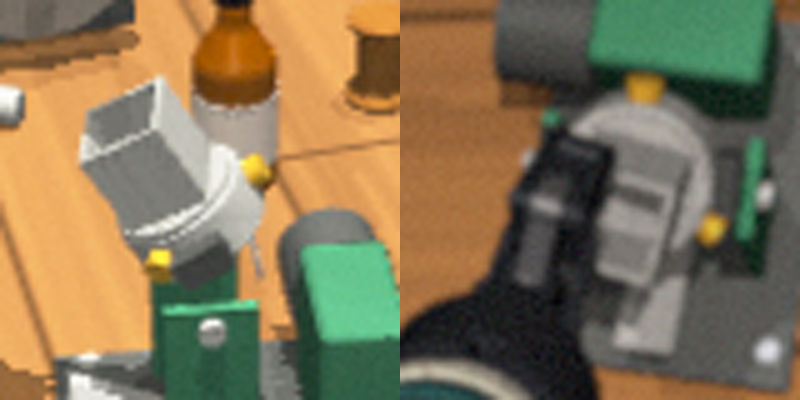

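The final picture shows the cup home, with its shoulder on the rim at (195,225) and the flap open at (258,262). The shoulder top is about 4 mm and the hopper rim about 54 mm above the rim plane, as expected. The gripper is clear and the bottle is upright.

```bash
python3 -c "
from rig import manip
print(manip.hand_in())"
```

```text
the job is handed in; nothing more can be done
None
```

I handed the job in at about 19 s: by my own checks the steel cup was twisted home in the throat with the flap open and then released, the gripper was clear and the bottle upright. The hand-in returned no verdict.

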